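# Feed a core to the saw guide and send the feeder home

## Robot

A 6-joint arm with a two-finger parallel gripper is mounted at the origin on the work surface; the furniture and walls round the work are solid. World frame = base frame: x ahead of the robot, y to its left, z up, the work surface at z = 0. Lengths are in m, angles in rad, forces in N, time in s.
With the tool pointing down it reaches from about 0.375 to 0.9 m from the base axis. Payload 3.1 kg.
Tool frame: the origin (TCP) lies at the very end of the fingers, on their centre line; the grasp point (between the pads) lies env.grip_depth behind it (env.grip_depth is the distance from the TCP to the grasp point, in m); z points along the fingers, y is the line along which they close (so a half turn about z gives the same grasp; the last joint's range is limited). The gripper opens to 87 mm and grips with 3 to 60 N. Pads are 19 mm wide; open, the fingers measure 117 mm over their backs; the gripper's body (75 mm by 190 mm) begins 51 mm behind the grasp point.
Start: joints at [-1.506, 0.527, 1.433, -0, 1.181, -0.178], TCP at [0.15, -0.607, 0.223] pointing down, gripper open.
Joint ranges: [-3.08, 3.08], [-0.75, 2.2], [0.22, 2.44], [-1.43, 4.57], [0, 2.65], [-2.85, 2.85]. Speed limits (rad/s): [2.79, 2.79, 3.14, 3.14, 3.14, 3.14].

## Interface

Orientations are given as a unit quaternion [x, y, z, w].
In Python, from plant import telemetry, eyes, env gives the robot as it stands.
- The arm moves only by the tool send_rows, never from a script. Its argument "steps" is a list that holds one entry, the list of rows, each a list of 5 numbers: the opening, from -1 (shut) to 1 (fully open), then the shift along the tool's x, y, z each as a share of 4 cm, from -1 to 1, then the turn about the tool's z as a share of 0.5 rad, from -1 to 1. A call has exactly 8 rows; each row shifts and turns the commanded pose from where the row before left it, along the tool's axes as they then stand; what a row does not reach is not made up. A row lasts 1/12 s, in which the tool goes at most 41.7 mm and 7.16 degrees, less where a joint would pass 70% of its speed; a pose out of reach is approached as far as the arm can. A call with a number of a shift or a turn outside -1 to 1 is refused whole. A call with a gripper value outside its range is refused whole. The fingers move at their own pace and stop on an object; "squeeze" is the grip in N (left out, the last holds). Time passes only in rows, so rows that do not move let the fingers close, or fill a call up. It gives the time, the measured TCP pose, the force, the opening and the grip force at its end, in the units of the state.
- telemetry.sense(): the state, without advancing time (a new reading comes with each control period).
- eyes.read_camera(name): name is "side" or "top"; returns a dict with "image" (480x640x3 uint8, red, green, blue), "range_z" (480x640 float32, m along the optical axis (not along the pixel's ray), 0 where there is no reading), "fx", "fy", "cx", "cy" (pixels), "extrinsics" (4x4, takes a point from world to camera coordinates). Camera axes: x right, y up, looking along -z (the intrinsics and any distortion apply to the point x, -y, -z); pixel columns grow to the right and rows downward; lengths in m; the calibration is good to about 2 mm. A picture is of the moment at which its call begins.
- env.close_job(): hands the job in; it is judged then, once.
The state is a dict: "clock": time; "joints": joint angles; "qd": joint speeds; "tau": joint torques, N m; "eef_pos": TCP position; "orientation": TCP orientation; "ft_force": force on the tool from outside, world axes, zero at the start; "torque": the same for the moment, N m; "finger_gap": opening from 0.0 (shut) to 1.0 (fully open); "finger_force": force on a finger pad.
Only numpy, scipy, OpenCV 4.12 (cv2) and the standard library are available. Lean on these libraries where they do the work, as an engineer would, in place of code of your own. Each camera call takes 0.05 s, during which the arm holds its last target. There are 200 camera calls.

## Task

Push the core feeder's lever round, by its upright handle, until it has clicked into the third of its four notches (not the fourth), so that its pusher slides the asphalt core forward into the saw guide for cutting. Then press the release button down and keep it down until the lever and pusher have sprung fully home, leaving the core where it was pushed. Do not touch the core or the pusher with the robot, and leave the other things on the bench where they are.

Things in the scene. Friction and masses are not known exactly. Their poses are not given: they have to be found in the camera images.
- feeder: Grey fixed bench feeder: L-shaped base, cradle of two steel bars, lever, toothed sector, release button. Origin: lever's pivot axis, at worktop height. Axes: the pusher drives the core to -x; +y from pivot to cradle; z up. Cradle at y = +85 mm, x = -200 to +100 mm; slotted aluminium saw guides, 110 mm high, beside it at x = -115 mm. Pivot bolt 74 mm high
- feed_lever (a joint): Lever angle, rad: 0 home, grows as the handle goes anticlockwise seen from above, 1.0 far stop. A spring pulls it home (handle force 5 to 13 N); a pawl catches it at four notches: 0.22, 0.44, 0.66, 0.88. Let go between two, it drops back to the lower. Its slotted arm drives the pusher: travel 20, 40, 60, 80 mm at notches 1 to 4
- lever_handle (a point): Middle of the lever's upright black handle, 90 mm above the worktop, 150 mm from the pivot: post 18 mm in diameter, 66 to 105 mm high, 26 mm knob on it up to 125 mm. At lever angle q it stands in feeder axes at x = 150 sin(q-0.5), y = -150 cos(q-0.5) mm; push it towards feeder +x. Lever bar under it: 18 mm wide, 57 to 66 mm high, open below
- button_top (a point): Centre of the top of the release button: black cap, 26 mm in diameter, on a steel plunger; 82 mm above the worktop when up, at feeder x = +110, y = -3 mm. The lever's toothed sector turns beside it, 57 mm high; the ends of its four teeth stick out 3 mm from its rim: each notch is one more tooth gone past the button, a whole tooth pitch is 20 mm at the rim
- release_button (a joint): How far the button is pressed, m: 0 up, 0.010 fully down. Sprung: 2.5 N to start, about 5 to 7 N fully down; the lever is freed from 0.008 on and springs home within about 1 s; if the button comes up sooner, the lever catches at a lower notch. The button also dips by itself at each click of the lever
- pusher: Pusher carriage driven by the lever: aluminium block on the bars with an upright plate, 56 mm wide, 40 to 90 mm high, behind the core. Origin: under the lever's pin, at worktop height, at feeder x = +46 mm when home; the plate's front face is 50 mm ahead of it
- core_center (a point): Centre of the asphalt core to be fed: rough dark cylinder, 87 mm in diameter, 66 mm long, 0.9 kg, lying along feeder x in the cradle, its middle 68 mm above the worktop, up to 17 mm in front of the pusher. Lever at the third notch: the core is pushed to feeder x = -97 mm; at the fourth it would be at -117 mm
- core: The same core; origin 43 mm below its centre at the start, turning with the core if it rolls, so use core_center
- dowel: Bystander: wooden pusher rod, 26 mm thick, 110 mm long, lying on the worktop in the inner corner of the feeder's base. Origin: its underside's centre
- scissors: Bystander: scissors, 170 x 76 x 9 mm, lying flat at the right. Origin: its underside's centre
- spare_core_center (a point): Bystander: centre of a second asphalt core, 86 mm in diameter, 61 mm long, lying on the worktop left of the feeder
Not all that is in view belongs to the job. Leave any orange or turquoise look-alike of the core alone.

How it is judged:
By the outcome, as a careful person would: the job done as asked, in the order asked, and still so for the second after the job is handed in, with the robot touching nothing.
It also fails if it takes over 43 s, if anything falls off the work surface, if the arm or the gripper's body presses on something with over 40 N, if the wrist force passes 120 N, or if a joint passes its speed limit or range.

## Working session

There is one attempt and no reset: what is moved stays moved. The work goes in short steps, Python scripts to look and compute and a tool call to move; the robot and the scene stay as the last step left them, time stands still between calls to the robot, and variables do not carry over. Pictures are saved under pics/ and viewed, at most 10 in all, crops included, and the job is handed in when it is done.

Besides the shell and the picture viewer there is one more tool, called after "Request:" by a JSON object that holds its "name" and its "arguments". send_rows: Moves the arm, as the interface text tells. Shift numbers are shares of 4 cm and turn numbers shares of 0.5 rad, none past 1 either way. Its arguments: {"type":"object","properties":{"steps":{"type":"array"},"squeeze":{"type":"number"}},"required":["steps"]}

```bash
mkdir -p pics
cat > h.py <<'E'
import numpy as np, cv2
from plant import telemetry, eyes, env
def shot(n,tag):
    d=eyes.read_camera(n); cv2.imwrite(f'pics/{tag}.png',d['image'][:,:,::-1]); np.savez(f'pics/{tag}.npz',**{k:np.array(v) for k,v in d.items()}); return d
def pts(d):
    z=d['range_z']; v,u=np.mgrid[:480,:640]
    c=np.stack([(u-d['cx'])/d['fx']*z,-(v-d['cy'])/d['fy']*z,-z,np.ones_like(z)],-1)
    return (c@np.linalg.inv(d['extrinsics']).T)[...,:3]
def ray(d,u,v,h):
    T=np.linalg.inv(d['extrinsics']); r=T[:3,:3]@[(u-d['cx'])/d['fx'],-(v-d['cy'])/d['fy'],-1]; o=T[:3,3]
    return o+r*(h-o[2])/r[2]
E
python3 - <<'E'
from h import *
for n in('top','side'):
    d=shot(n,n+'0'); print(n,d['fx'],d['cx'],d['cy'],np.linalg.inv(d['extrinsics']).round(3).tolist(),(d['range_z']>0).mean())
print(telemetry.sense(),env.grip_depth)
E
```

```text
top 546.0976012362675 315.1050365118667 246.55189478434548 [[0.041, 0.964, -0.262, 0.112], [-0.999, 0.04, -0.007, 0.1], [0.004, 0.262, 0.965, 1.119], [0.0, 0.0, 0.0, 1.0]] 0.9959309895833334
side 499.4195479905727 318.0870942047652 232.94626648755622 [[-0.998, 0.04, -0.038, 0.361], [-0.055, -0.607, 0.793, 0.968], [0.009, 0.794, 0.608, 0.758], [0.0, 0.0, 0.0, 1.0]] 0.9958626302083333
{'clock': 0.1, 'joints': array([-1.50648803e+00,  5.28401795e-01,  1.43376324e+00, -1.76775146e-05,
        1.18138757e+00, -1.78502812e-01]), 'qd': array([ 0.00081372, -0.0027005 , -0.00338079, -0.00052588, -0.00153393,
        0.00099243]), 'tau': array([-4.61869713e-04, -4.40987027e+01, -1.77150822e+01,  6.35429774e-02,
        5.33907360e-02, -3.00231306e-05]), 'eef_pos': array([ 0.15024952, -0.60599954,  0.22165539]), 'orientation': array([ 9.92638509e-01,  1.21110814e-01,  4.77631950e-05, -9.78846657e-04]), 'ft_force': array([0.81571282, 0.35342547, 0.45074276]), 'torque': array([-0.05715642,  0.02464366, -0.01913509]), 'finger_force': 0.0, 'finger_gap': 0.999207932466557} 0.0187
```

View pics/top0.png

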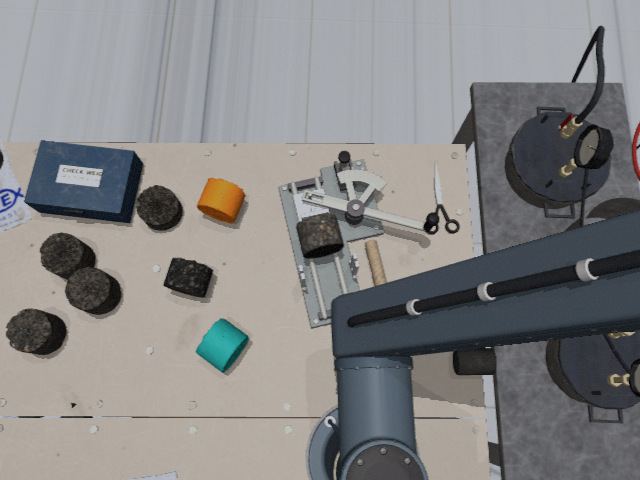

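View pics/side0.png

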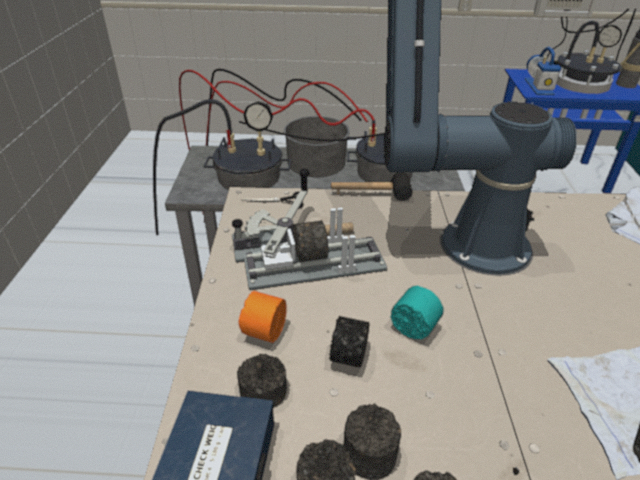

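Top view: handle knob at about (431,226), pivot bolt (354,211), black button (344,158), core (320,236), and scissors just right of the handle. The feeder axes are close to the world axes. Measuring now.

Run:
```python
from h import *
for n,L in (('top',dict(handle=((415,210,445,242),.100,.135),button=((330,145,360,172),.07,.1),pivot=((340,196,370,226),.066,.085))),('side',dict(handle=((290,160,318,195),.09,.135),button=((226,212,252,245),.07,.1)))):
    d=dict(np.load(f'pics/{n}0.npz')); P=pts(d); im=d['image'].astype(int)
    for k,((a,b,c,e),lo,hi) in L.items():
        m=np.zeros((480,640),bool); m[b:e,a:c]=1
        m&=(P[...,2]>lo)&(P[...,2]<hi)
        if k!='pivot': m&=im.max(-1)<75
        v,u=np.nonzero(m); q=P[m]; print(n,k,m.sum(),u.mean().round(1),v.mean().round(1),np.median(q,0).round(4),q.min(0).round(3),q.max(0).round(3))
        if m.sum():
            t=q[:,2]>q[:,2].max()-.006; print('   top',q[t].mean(0).round(4),(q[t].min(0)+q[t].max(0))[:2]/2)
d=dict(np.load('pics/top0.npz'));im=d['image']
cv2.imwrite('pics/c.png',cv2.resize(im[130:330,260:480,::-1],None,fx=3.0,fy=3.0,interpolation=cv2.INTER_CUBIC)[:600])
```

```text
top handle 133 432.4 219.0 [ 0.4473 -0.1159  0.1221] [ 0.437 -0.127  0.101] [ 0.461 -0.106  0.128]
   top [ 0.4497 -0.117   0.1241] [ 0.44936924 -0.11703955]
top button 111 344.0 156.7 [0.5886 0.0552 0.0813] [0.578 0.045 0.07 ] [0.602 0.066 0.085]
   top [0.5894 0.0554 0.0817] [0.58993245 0.05530524]
top pivot 264 354.9 207.4 [0.4838 0.0294 0.0683] [0.466 0.001 0.066] [0.503 0.06  0.079]
   top [0.4828 0.0279 0.0753] [0.48278682 0.02795262]
side handle 112 304.1 174.4 [ 0.4497 -0.1099  0.1171] [ 0.438 -0.126  0.09 ] [ 0.461 -0.103  0.129]
   top [ 0.4499 -0.1146  0.1253] [ 0.45009202 -0.11496848]
side button 64 237.0 223.3 [0.5895 0.0631 0.0821] [0.581 0.049 0.074] [0.6   0.07  0.086]
   top [0.5906 0.0595 0.0831] [0.59053984 0.05877121]
```

View pics/c.png

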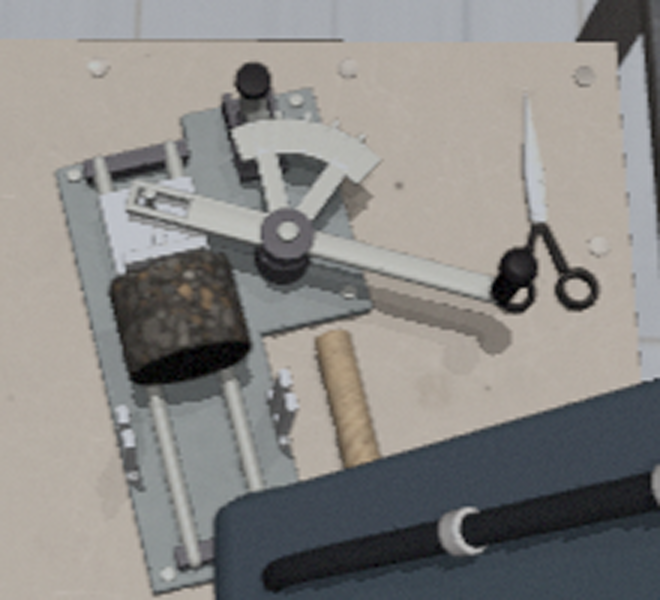

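Pivot is at (0.483, 0.028), handle (0.450, -0.116), button (0.590, 0.057). Distances from the pivot come out at 148 and 111 mm (expected 150 and 110), and feeder yaw is about 16°. Before moving I'm checking heights along the way.

Run:
```python
from h import *
H=[]
for n in('top','side'):
    P=pts(dict(np.load(f'pics/{n}0.npz'))).reshape(-1,3); M=np.full((15,18),np.nan)
    for i in range(15):
        for j in range(18):
            s=(abs(P[:,0]-.05*i)<.025)&(abs(P[:,1]-(.1-.05*j))<.025)
            if s.sum()>2:M[i,j]=P[s,2].max()
    H.append(M)
print('rows x=0..0.7, cols y=.1..-.75 (cm)')
for M in [np.fmin(*H)]:
    for r in M[::-1]: print(' '.join('%4.0f'%(100*x) for x in r))
```

```text
rows x=0..0.7, cols y=.1..-.75 (cm)
 nan  nan  nan  nan  nan  nan  nan  -10   -9   -1    8   15   -1    8   -9   -9  nan  nan
   0    0    1    1    1    0    1  nan   -9   -1   10   16   -1   -1   -9   -9   12  nan
   2    8    6    0    1    1    1   -0   -9   -1   14   16    2    8   -9   -9    9  nan
   5    6    6    6    1    1    1  nan   -9   -1   13   13    3    9    3   15   15  nan
   8    8    8    7    0    1    1   -0   -9   -9   -4    6    3   14    3   15   15  nan
  11   10    7    7   13   12    1    0   -9   -9   -9    5  nan   13  nan   15   14  nan
  12   11    3    3    1    1    1    0  nan  nan   -9    5    6    8   15   15  nan  nan
   4   11   11    3    0    1    4    0  nan  nan  nan    6   10   12   14   10  nan  nan
   4    4    1    3    0   51    4    0  nan  nan   -1    6   11  -89   -9   -9  nan  nan
  29   38   48   54   53   52    4    0  -10   -9    0    7    9    0   -0  nan  nan  nan
  29   41   49   54   53    5    6    6   -9   -9   -0    7    0    0  nan  nan  nan  nan
   0   36   41    0    0    1    5    5   -9   -9   -5   -5   12    0  nan  nan  nan  nan
   1   33   33    2    1    1    1    0   -9   -9   -9   -9   -9    0   -9  nan  nan  nan
   2   35   35   35    1    0    1    1   -9   -9   -9   -9   -9   -9   -9  nan  nan  nan
   2   35   35   35    1    1    0    0   -9   -9   -9   -9   -9  -10   -9  nan  nan  nan
```

Request:
{"name": "send_rows", "arguments": {"steps": [[[1,0.64,-0.63,0,0],[1,0.64,-0.63,0,0],[1,0.64,-0.63,0,0],[1,0.64,-0.63,0,0],[1,0.64,-0.63,0,0],[1,0.64,-0.63,0,0],[1,0.64,-0.63,0,0],[1,0.64,-0.63,0,0]]]}}

```text
clock: 0.77
eef_pos: [0.3011, -0.3599, 0.2223]
orientation: [0.993, 0.121, -0.0, -0.0]
ft_force: [1.1, 0.4, 0.5]
finger_gap: 1.003
finger_force: 0.0
```

Request:
{"name": "send_rows", "arguments": {"steps": [[[1,0.64,-0.63,0,0],[1,0.64,-0.63,0,0],[1,0.64,-0.63,0,0],[1,0.64,-0.63,0,0],[1,0.64,-0.63,0,0],[1,0.64,-0.63,0,0],[1,0.64,-0.63,0,0],[1,0.64,-0.63,0,0]]]}}

```text
clock: 1.43
eef_pos: [0.4513, -0.115, 0.2224]
orientation: [0.993, 0.121, -0.0, -0.0]
ft_force: [0.2, -1.1, 0.5]
finger_gap: 0.999
finger_force: 0.0
```

Request:
{"name": "send_rows", "arguments": {"steps": [[[1,0,0,0,-0.24],[1,0,0,0,-0.24],[1,0,0,0,-0.24],[1,0,0,0,-0.24],[1,0,0,0,-0.24],[1,0,0,0,-0.24],[1,0,0,0,-0.24],[1,0,0,0,-0.24]]]}}

```text
clock: 2.1
eef_pos: [0.4507, -0.1166, 0.2223]
orientation: [0.823, 0.568, -0.0, -0.0]
ft_force: [-0.1, 0.4, 0.5]
finger_gap: 0.998
finger_force: 0.0
```

Request:
{"name": "send_rows", "arguments": {"steps": [[[1,0,0,0,-0.24],[1,0,0,0,-0.24],[1,0,0,0,-0.24],[1,0,0,0,0],[1,0,0,0,0],[1,0,0,0,0],[1,0,0,0,0],[1,0,0,0,0]]]}}

```text
clock: 2.77
eef_pos: [0.4509, -0.1168, 0.2225]
orientation: [0.71, 0.704, -0.0, -0.0]
ft_force: [0.4, -0.3, -0.3]
finger_gap: 0.999
finger_force: 0.0
```

Request:
{"name": "send_rows", "arguments": {"steps": [[[1,0,0,0.53,0],[1,0,0,0.53,0],[1,0,0,0.53,0],[1,0,0,0.53,0],[1,0,0,0.53,0],[1,0,0,0.53,0],[1,0,0,0.53,0],[1,0,0,0,0]]]}}

```text
clock: 3.43
eef_pos: [0.449, -0.1159, 0.0713]
orientation: [0.71, 0.704, -0.001, -0.003]
ft_force: [-0.8, 0.1, 0.0]
finger_gap: 1.003
finger_force: 0.0
```

Request:
{"name": "send_rows", "arguments": {"steps": [[[-1,0,0,0,0],[-1,0,0,0,0],[-1,0,0,0,0],[-1,0,0,0,0],[-1,0,0,0,0],[-1,0,0,0,0],[-1,0,0,0,0],[-1,0,0,0,0]]], "squeeze": 25}}

```text
clock: 4.1
eef_pos: [0.4511, -0.1168, 0.0744]
orientation: [0.71, 0.704, 0.0, 0.0]
ft_force: [0.6, 0.1, -0.1]
finger_gap: 0.479
finger_force: 0.0
```

Request:
{"name": "send_rows", "arguments": {"steps": [[[-1,0,0,0,0],[-1,0,0,0,0],[-1,0,0,0,0],[-1,0,0,0,0],[-1,0,0,0,0],[-1,0,0,0,0],[-1,0,0,0,0],[-1,0,0,0,0]]]}}

```text
clock: 4.77
eef_pos: [0.4506, -0.1167, 0.0741]
orientation: [0.71, 0.704, -0.0, -0.0]
ft_force: [-2.8, -1.6, 1.4]
finger_gap: 0.283
finger_force: 25.0
```

Request:
{"name": "send_rows", "arguments": {"steps": [[[-1,-0.021,0.11,0,-0.06],[-1,-0.021,0.11,0,-0.06],[-1,-0.021,0.11,0,-0.06],[-1,-0.021,0.11,0,-0.06],[-1,-0.021,0.11,0,-0.06],[-1,-0.021,0.11,0,-0.06],[-1,-0.021,0.11,0,-0.06],[-1,-0.021,0.11,0,-0.06]]]}}

```text
clock: 5.43
eef_pos: [0.4854, -0.1205, 0.0741]
orientation: [0.62, 0.785, -0.001, -0.001]
ft_force: [-4.8, -2.9, 2.0]
finger_gap: 0.277
finger_force: 25.0
```

Request:
{"name": "send_rows", "arguments": {"steps": [[[-1,-0.021,0.11,0,-0.06],[-1,-0.021,0.11,0,-0.06],[-1,-0.021,0.11,0,-0.06],[-1,-0.021,0.11,0,-0.06],[-1,-0.021,0.11,0,-0.06],[-1,-0.021,0.11,0,-0.06],[-1,-0.021,0.11,0,-0.06],[-1,-0.021,0.11,0,-0.06]]]}}

```text
clock: 6.1
eef_pos: [0.5212, -0.1159, 0.0741]
orientation: [0.521, 0.853, -0.001, -0.0]
ft_force: [-4.7, -5.3, 2.6]
finger_gap: 0.278
finger_force: 25.0
```

Run:
```python
from h import *
s=telemetry.sense();print(s['eef_pos'],s['ft_force'],s['finger_gap'])
p=s['eef_pos'][:2]-[.483,.028];print(np.hypot(*p),np.radians(np.degrees(np.arctan2(p[1],p[0]))+102.7))
d=shot('top','t1');cv2.imwrite('pics/t1c.png',cv2.resize(d['image'][130:330,260:480,::-1],None,fx=3,fy=3,interpolation=cv2.INTER_CUBIC))
```

```text
[ 0.52118667 -0.11594029  0.07410592] [-4.6654018  -5.2909794   2.56084083] 0.27826832683560165
0.14891954329362858 0.4809783741443773
```

View pics/t1c.png

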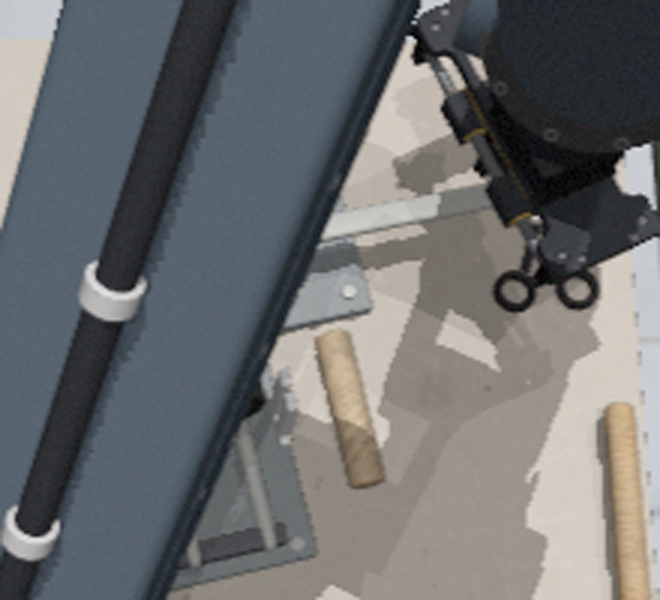

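The bar has swung with the gripper (its end is near (490,195) in the crop) and the lever is at q≈0.48. The arm hides the feeder centre. I'll continue to about 0.71.

Request:
{"name": "send_rows", "arguments": {"steps": [[[-1,-0.021,0.11,0,-0.06],[-1,-0.021,0.11,0,-0.06],[-1,-0.021,0.11,0,-0.06],[-1,-0.021,0.11,0,-0.06],[-1,-0.021,0.11,0,-0.06],[-1,-0.021,0.11,0,-0.06],[-1,-0.021,0.11,0,-0.06],[-1,-0.021,0.11,0,-0.06]]]}}

```text
clock: 6.82
eef_pos: [0.5545, -0.103, 0.0741]
orientation: [0.415, 0.91, -0.001, -0.0]
ft_force: [-4.2, -7.6, 3.4]
finger_gap: 0.278
finger_force: 25.0
```

Run:
```python
from h import *
s=telemetry.sense();print(s['eef_pos'],s['ft_force'],s['finger_gap'])
p=s['eef_pos'][:2]-[.483,.028];print(np.hypot(*p),np.radians(np.degrees(np.arctan2(p[1],p[0]))+102.7))
d=shot('side','s1');cv2.imwrite('pics/s1c.png',cv2.resize(d['image'][150:300,210:410,::-1],None,fx=4,fy=4,interpolation=cv2.INTER_CUBIC))
```

```text
[ 0.55454962 -0.1029972   0.07413221] [-4.2130212  -7.61226652  3.43822841] 0.27793750145887824
0.14926357944193205 0.7215717032543219
```

View pics/s1c.png

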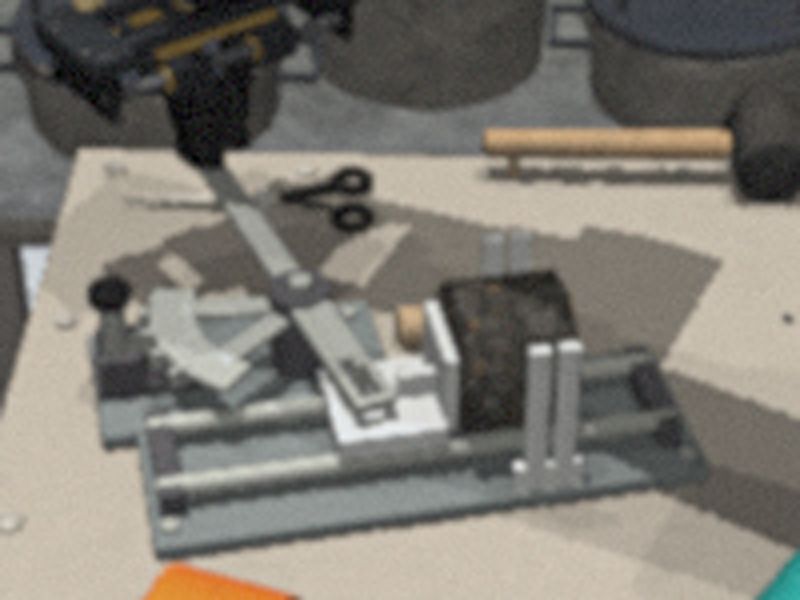

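The lever is past the third notch (q≈0.72), and the core has been pushed between the saw guides. Next I ease back onto the pawl, open the gripper and lift.

Request:
{"name": "send_rows", "arguments": {"steps": [[[-1,0.021,-0.11,0,0.06],[-1,0.021,-0.11,0,0.06],[-1,0,0,0,0],[0.6,0,0,0,0],[0.6,0,0,0,0],[0.6,0,0,0,0],[0.6,0,0,0,0],[0.6,0,0,0,0]]]}}

```text
clock: 7.53
eef_pos: [0.5473, -0.1052, 0.0741]
orientation: [0.444, 0.896, 0.0, 0.0]
ft_force: [-0.4, -0.7, 0.2]
finger_gap: 0.578
finger_force: 0.0
```

Request:
{"name": "send_rows", "arguments": {"steps": [[[0.6,0,0,0,0],[0.6,0,0,0,0],[0.6,0,0,0,0],[0.6,0,0,-0.4,0],[0.6,0,0,-0.6,0],[0.6,0,0,-0.6,0],[0.6,0,0,-0.6,0],[0.6,0,0,-0.3,0]]]}}

```text
clock: 8.2
eef_pos: [0.5485, -0.106, 0.1769]
orientation: [0.443, 0.896, 0.0, 0.002]
ft_force: [0.1, -0.2, 1.3]
finger_gap: 0.799
finger_force: 0.0
```

Run:
```python
from h import *
s=telemetry.sense();print(s['eef_pos'],s['ft_force'],s['finger_gap'],s['joints'])
d=shot('side','s2');P=pts(d)
im=d['image'].astype(int)
m=(im.max(-1)<80)&(P[...,2]>.108)&(P[...,2]<.128)&(abs(P[...,0]-.547)<.03)&(abs(P[...,1]+.107)<.03)
print(m.sum(),(P[m].min(0)+P[m].max(0))/2)
p0=((P[m].min(0)+P[m].max(0))/2)[:2]-[.483,.028];print(np.hypot(*p0),np.arctan2(p0[1],p0[0])+np.radians(102.9))
cv2.imwrite('pics/s2c.png',cv2.resize(d['image'][150:300,210:410,::-1],None,fx=4,fy=4,interpolation=cv2.INTER_CUBIC))
```

```text
[ 0.54847015 -0.10597785  0.17693832] [ 0.07857694 -0.15836424  1.33547845] 0.7985879148922964 [-3.90984058e-01  4.95817438e-01  1.65081832e+00  1.60160171e-04
  9.90618244e-01 -1.04312969e+00]
84 [ 0.5456277  -0.10478333  0.11803371]
0.14681158732876187 0.6658616708047971
```

View pics/s2c.png

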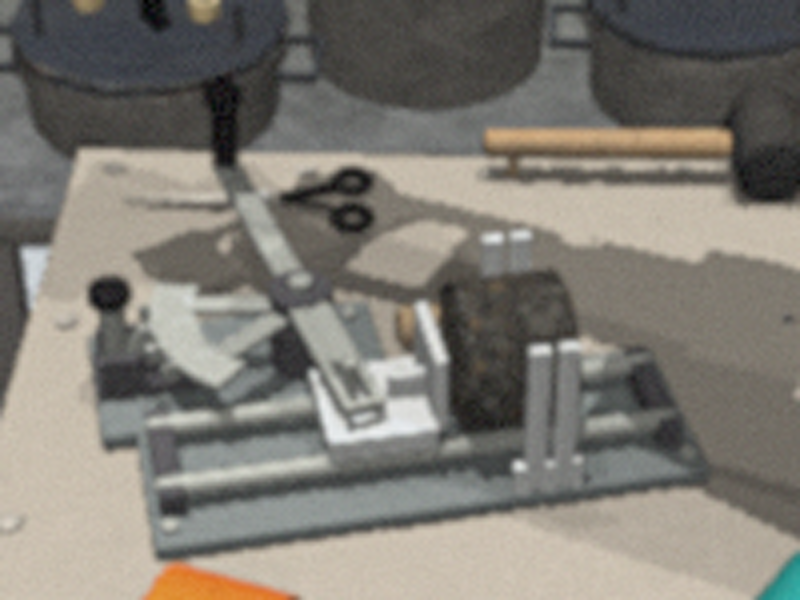

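The lever rests at q≈0.666, the third notch, and the core sits between the guides. Next I close the gripper and go above the button.

Request:
{"name": "send_rows", "arguments": {"steps": [[[-1,0.325,0.413,0,0],[-1,0.325,0.413,0,0],[-1,0.325,0.413,0,0],[-1,0.325,0.413,0,0],[-1,0.325,0.413,0,0],[-1,0.325,0.413,0,0],[-1,0.325,0.413,0,0],[-1,0.325,0.413,0,0]]], "squeeze": 10}}

```text
clock: 8.92
eef_pos: [0.5887, 0.0584, 0.1732]
orientation: [0.443, 0.896, -0.0, -0.001]
ft_force: [-0.2, -0.7, 0.3]
finger_gap: 0.28
finger_force: 0.0
```

Request:
{"name": "send_rows", "arguments": {"steps": [[[-1,0,0,0.25,0],[-1,0,0,0.25,0],[-1,0,0,0.25,0],[-1,0,0,0.25,0],[-1,0,0,0.25,0],[-1,0,0,0.25,0],[-1,0,0,0.25,0],[-1,0,0,0,0]]]}}

```text
clock: 9.58
eef_pos: [0.5874, 0.0569, 0.1016]
orientation: [0.444, 0.896, -0.001, -0.002]
ft_force: [-0.3, -0.4, 0.5]
finger_gap: 0.006
finger_force: 0.0
```

Run:
```python
from h import *
s=telemetry.sense();print(s['eef_pos'],s['ft_force'],s['finger_gap'])
d=shot('side','s3');P=pts(d);im=d['image'].astype(int)
m=np.zeros((480,640),bool);m[208:245,226:252]=1
m&=(im.max(-1)<75)&(P[...,2]>.07)&(P[...,2]<.088);q=P[m];print(m.sum(),(q.min(0)+q.max(0))/2,q.max(0))
cv2.imwrite('pics/s3c.png',cv2.resize(d['image'][150:300,210:410,::-1],None,fx=4,fy=4,interpolation=cv2.INTER_CUBIC))
```

```text
[0.58744731 0.05685739 0.10158761] [-0.28341356 -0.38013847  0.46163609] 0.005877574287505804
65 [0.59042482 0.0586715  0.07917289] [0.60025917 0.06986638 0.08568161]
```

View pics/s3c.png

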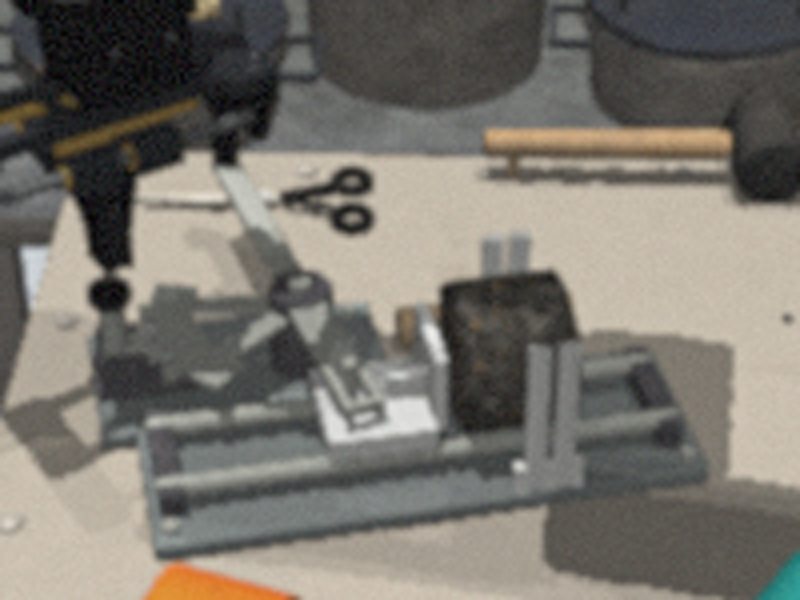

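The fingertips are centred over the button cap, with the tip at about (112,268) and the cap at (108,293) in the crop. Pressing now.

Request:
{"name": "send_rows", "arguments": {"steps": [[[-1,0,0,0.12,0],[-1,0,0,0.12,0],[-1,0,0,0.12,0],[-1,0,0,0.12,0],[-1,0,0,0.12,0],[-1,0,0,0.08,0],[-1,0,0,0.08,0],[-1,0,0,0,0]]]}}

```text
clock: 10.3
eef_pos: [0.5893, 0.0574, 0.0736]
orientation: [0.443, 0.896, 0.0, 0.0]
ft_force: [-0.6, 1.6, 3.4]
finger_gap: 0.005
finger_force: 1.8
```

Request:
{"name": "send_rows", "arguments": {"steps": [[[-1,0,0,0.03,0],[-1,0,0,0.03,0],[-1,0,0,0.02,0],[-1,0,0,0,0],[-1,0,0,0,0],[-1,0,0,0,0],[-1,0,0,0,0],[-1,0,0,0,0]]]}}

```text
clock: 10.97
eef_pos: [0.5895, 0.0574, 0.0721]
orientation: [0.443, 0.896, 0.0, 0.001]
ft_force: [-1.3, 0.7, 11.7]
finger_gap: 0.006
finger_force: 5.5
```

```bash
cat > q.py <<'E'
from h import *
import sys
s=telemetry.sense();print(s['eef_pos'],s['ft_force'])
d=shot('side',sys.argv[1]);P=pts(d);im=d['image'].astype(int)
m=(im.max(-1)<80)&(P[...,2]>.108)&(P[...,2]<.128)&(P[...,0]>.42)&(P[...,0]<.575)&(P[...,1]>-.14)&(P[...,1]<-.09)
if m.sum():
  c=(P[m].min(0)+P[m].max(0))/2;p=c[:2]-[.483,.028];print(m.sum(),c,'q',np.arctan2(p[1],p[0])+np.radians(102.9))
cv2.imwrite(f'pics/{sys.argv[1]}c.png',cv2.resize(d['image'][150:300,210:410,::-1],None,fx=4,fy=4,interpolation=cv2.INTER_CUBIC))
E
python3 q.py s4
```

```text
[0.58945651 0.05737985 0.07210243] [-1.25897612  0.70616797 11.68081385]
78 [ 0.44900837 -0.11286535  0.11772502] q -0.011631873017533989
```

The button is on its stop and the lever is home (q≈0). I'll hold for another 0.7 s and then lift clear.

Request:
{"name": "send_rows", "arguments": {"steps": [[[-1,0,0,0,0],[-1,0,0,0,0],[-1,0,0,0,0],[-1,0,0,0,0],[-1,0,0,0,0],[-1,0,0,0,0],[-1,0,0,0,0],[-1,0,0,0,0]]]}}

```text
clock: 11.68
eef_pos: [0.5895, 0.0574, 0.0721]
orientation: [0.443, 0.896, 0.0, 0.001]
ft_force: [-1.9, 1.2, 10.5]
finger_gap: 0.003
finger_force: 5.5
```

Request:
{"name": "send_rows", "arguments": {"steps": [[[-1,0,0,-0.1,0],[-1,0,0,-0.2,0],[-1,0,0,-0.4,0],[-1,0,0,-0.5,0],[-1,0,0,-0.5,0],[-1,0,0,-0.5,0],[-1,0,0,-0.4,0],[-1,0,0,0,0]]]}}

```text
clock: 12.35
eef_pos: [0.5912, 0.057, 0.1779]
orientation: [0.443, 0.896, 0.001, 0.003]
ft_force: [1.0, -0.1, -0.2]
finger_gap: 0.004
finger_force: 0.0
```

```bash
python3 q.py s5
```

```text
[0.59120194 0.05703001 0.17785003] [ 0.99078112 -0.0648751  -0.17184333]
76 [ 0.44897377 -0.11407086  0.11788285] q -0.009926377898611616
```

View pics/s5c.png

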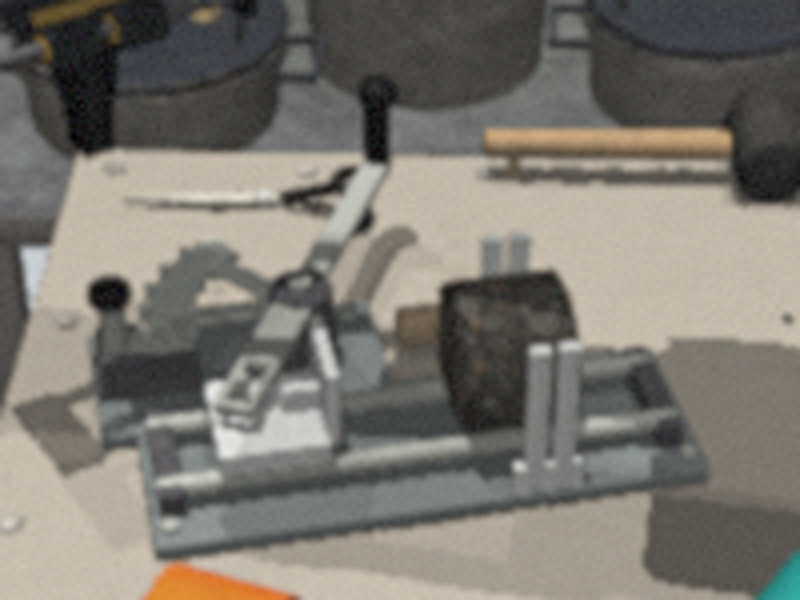

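The lever and pusher are home, the core is still in the saw guide around (510,350), and the scissors and dowel haven't moved. Handing in.

```bash
python3 -c "
from plant import env; print(env.close_job())"
```

```text
the job is handed in; nothing more can be done
None
```

I handed the job in at about 12.4 s: the lever clicked into the third notch, the release button was held down until lever and pusher were home, and the core stayed in the saw guide, perhaps about 5 mm past its nominal spot because I pushed slightly beyond the notch.

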